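# Slide the drip tray home under the funnel

### The job

The drip tray belongs under the funnel that hangs on the pegboard. Using only the fingertips, gently push the tray along the ledge, end first, through the narrow gap between the amber jar's holder and the tilt-out bin until its far end is home against the pegboard and it lies square to the board. Do not lift or pinch the tray or ram it into the jar or the bin, and leave everything else as it stands.

Things in the scene. Friction and masses are not known exactly. Their poses are not given: they have to be found in the camera images.
- pegboard: White pegboard, 580 mm long, on a pale blue wall section with a pine ledge at its foot; one fixed unit, 372 mm high. Origin: at worktop height under the middle of the board's front face (plane x = 0). x points horizontally into the board (the way the tray goes home), y along the board, z up. Ledge: top 18 mm above the origin, x from -360 mm to 0, 580 mm long.
- gap_mid (a point): Middle of the narrow gap between the jar's holder and the bin, on the ledge top: pegboard frame x = -55, y = 0, z = 18 mm. The gap is 78 mm wide here (39 mm to each side); the tray goes through it along the pegboard's x axis. The holder and the bin begin 42 mm before this point, and the board's face lies 55 mm beyond it.
- funnel_mouth (a point): Centre of the mouth of the small green plastic funnel hanging in a ring hook on the board, straight above the gap: fixed, 62 mm across, mouth 212 mm and spout end 118 mm above the worktop, axis 46 mm in front of the board. A thin steel measuring spoon also hangs flat against the board to one side.
- tray: Loose stainless drip tray with dark slats, 150 mm long (its x), 70 wide (its y), 20 high, corners rounded at 10 mm, 0.2 to 0.45 kg, slides with ordinary friction. Origin: centre of its underside. Starts flat on the ledge before the gap, up to 35 mm off the gap's line and turned up to 23 degrees from the pegboard's x. Same either way round. Home: origin 75 mm in front of the board.
- jar: Closed amber glass jar, 72 mm across, 108 mm high to its dark lid, seated in a round dark steel holder cup 84 mm across and 26 mm high screwed to the board: fixed, one side of the gap. Origin: on its axis at ledge level, 55 mm in front of the board and 81 mm to one side (either one) of the gap's middle.
- bin_frame: White frame of the tilt-out bin, 84 mm wide, 84 deep, 92 high, screwed to the board: fixed, the other side of the gap. Origin: centre of its underside at ledge level, 55 mm in front of the board, 81 mm from the gap's middle, opposite the jar. Axes parallel to the pegboard's.
- bin_tilt (a joint): Tilt of the clear acrylic bin in its white frame, hinged at its lower front edge: 0 closed (as it starts), grows to 0.7 rad as it tips out. Leave it closed.
- mug: Loose orange ceramic mug, 80 mm across and 90 mm high, its handle roughly towards the ledge front, on the ledge beyond the jar or the bin, near the board. Origin: centre of its underside. Leave alone.
- canister: Loose closed steel canister, 72 mm across and 105 mm high, on the ledge at the other end, near the board. Origin: centre of its underside. Leave alone.
- spice: Loose small spice jar, 42 mm across and 85 mm high, on the ledge near one end of its front edge. Origin: centre of its underside. Leave alone.
- bowl: Loose white bowl, 130 mm across and 55 mm high, on the worktop to the robot's right of the ledge. Origin: centre of its underside. Leave alone.
- spatula: Loose wooden spatula, 260 mm long, lying along its x axis on the worktop to the robot's right of the ledge. Leave alone.
Things that resemble listed ones, but are neither listed nor needed, are in the scene too. Several things have the shape of the tray; the one meant has the colours described above.

How it is judged:
By the outcome, as a careful person would: the job done as asked, in the order asked, and still so for the second after the job is handed in, with the robot touching nothing.
It also fails if it takes over 58 s, if anything falls off the work surface, if the arm or the gripper's body presses on something with over 40 N, if the wrist force passes 120 N, or if a joint passes its speed limit or range.

### The arm

A 7-joint arm with a two-finger parallel gripper is mounted at the origin on the work surface. World frame = base frame: x ahead of the robot, y to its left, z up, the work surface at z = 0. Lengths are in m, angles in rad, forces in N, time in s.
With the tool pointing down it reaches from about 0.425 to 0.925 m from the base axis. Payload 6.8 kg.
Tool frame: the origin (TCP) lies on the front face of the gripper's body, between the roots of the fingers; the fingertips stand 73 mm ahead of it and the grasp point (between the pads) lies 54 mm ahead of it (env.nose_length is the distance from the TCP to the fingertips, in m); z points along the fingers, y is the direction in which the jaws open and shut (so a half turn about z gives the same grasp; the last joint's range is limited). The gripper opens to 85 mm and grips with 20 to 120 N. Pads are 22 mm wide; open, the fingers measure 114 mm over their backs; the gripper's body (76 mm by 85 mm) begins 54 mm behind the grasp point. The pads swing forward as they close: fully open they stand 13 mm farther back than shut.
Start: joints at [1.163, 0.477, 0.022, 1.555, -0.011, 1.109, -0.083], TCP at [0.199, -0.645, 0.304] pointing down, gripper open.
Joint ranges: [-2.96, 2.96], [-0.34, 2.1], [-1.41, 1.46], [0.24, 2.44], [-1.37, 4.51], [0.17, 1.92], [-2.96, 2.96]. Speed limits (rad/s): [2.39, 2.39, 3.14, 3.14, 3.14, 3.14, 3.14].

### API

Orientations are given as a unit quaternion [w, x, y, z].
In Python, from cell import env, kin, camera, calibration, job gives the robot as it stands. The module is installed in compiled form; this text tells all that it offers. Calls block until the motion is done:
- env.reach(position, orientation): joint-space move of the TCP to a pose.
- env.movel(position, velocity=0.15, rot=None, stop_force=None): straight line of the TCP; rot=None keeps the orientation; velocity is the mean speed in m/s. With stop_force (N) it stops when the force on the tool has changed by that much, and returns True; else False.
- env.goto_joints(angles): joint-space move.
- env.grip(opening, f_grip=None): finger opening in m; f_grip is the grip in N (None keeps the last); returns when the fingers have stopped.
- env.dwell(seconds).
- kin.inverse_kinematics(position, orientation): joint angles nearest the present ones, or None.
- env.get_state(): the state.
- camera(name): name is "scene" or "top" or "wrist"; returns (picture, depth): 400x640x3 uint8, blue, green, red; 400x640 float32, m along the optical axis (not along the pixel's ray), 0 where there is no reading.
- calibration(name): a dict with "fx", "fy", "cx", "cy" (pixels), "rvec" (rotation vector, rad) and "tvec" (3), from world to camera coordinates, as OpenCV has them. Camera axes: x right, y down, z forward; pixel columns grow to the right and rows downward; lengths in m; the calibration is good to about 2 mm. A picture is of the moment at which its call begins: read the wrist's pose just before it. calibration takes no time and is no camera call; for the wrist camera it gives the pose at the moment of the call.
A pose or a line that the arm cannot do raises env.PlanningError and nothing moves.
- job.job_done(): hands the job in, once; it reports no verdict.
The state is a dict: "time": time; "qpos": joint angles; "joint_velocities": joint speeds; "joint_torque": joint torques, N m; "tcp_pos": TCP position; "orientation": TCP orientation; "force": force on the tool from outside, world axes, zero at the start; "torque": the same for the moment, N m; "opening": finger opening in m.
Only numpy, scipy, OpenCV 4.12 (cv2) and the standard library are available. Lean on these libraries where they do the work, as an engineer would, in place of code of your own. Each camera call takes 0.05 s, during which the arm holds its last target.

## Working session

There is one attempt and no reset: what is moved stays moved. The work goes in short steps, each a Python script; the robot and the scene stay as the last script left them, time stands still between calls to the robot, and variables do not carry over. Pictures are saved under pics/ and viewed, and the job is handed in when it is done.

```bash
mkdir -p pics
cat > h.py <<'E'
import numpy as np, cv2
from cell import env, kin, camera, calibration, job
def world(cal,dep,u,v,d=None):
    d=dep[int(v),int(u)] if d is None else d
    p=np.array([(u-cal['cx'])/cal['fx']*d,(v-cal['cy'])/cal['fy']*d,d])
    R=cv2.Rodrigues(np.array(cal['rvec'],float))[0]
    return R.T@(p-np.array(cal['tvec']).ravel())
def onz(cal,u,v,z):
    R=cv2.Rodrigues(np.array(cal['rvec'],float))[0]; c=-R.T@np.array(cal['tvec']).ravel()
    r=R.T@np.array([(u-cal['cx'])/cal['fx'],(v-cal['cy'])/cal['fy'],1.])
    return c+r*(z-c[2])/r[2]
def snap(n,tag):
    c=calibration(n); im,d=camera(n); cv2.imwrite(f'pics/{tag}.png',im); np.savez(f'pics/{tag}.npz',im=im,d=d,**{k:np.array(c[k]) for k in c}); return c,im,d
E
python3 - <<'E'
from h import *
for n in('scene','top','wrist'): c,_,_=snap(n,n+'0'); print(n,c)
print(env.get_state())
E
```

```text
scene {'fx': 427.84895698938107, 'fy': 427.84895698938107, 'cx': 325.5797914951049, 'cy': 198.25353240870226, 'rvec': array([ 2.17352687,  1.04728162, -0.41692726]), 'tvec': array([-0.37156624, -0.19362463,  1.53284099])}
top {'fx': 487.53986963011755, 'fy': 487.53986963011755, 'cx': 317.98357088616854, 'cy': 207.3808340829244, 'rvec': array([ 2.1325243 , -2.06428217,  0.23931172]), 'tvec': array([0.0206511 , 0.56367662, 1.41699143])}
wrist {'fx': 360.056429800755, 'fy': 360.056429800755, 'cx': 320.6451026771253, 'cy': 203.50764946664017, 'rvec': array([-2.3498735 ,  1.73216028,  0.23232759]), 'tvec': array([-0.67419097, -0.03349341,  0.37707386])}
{'time': 0.15, 'qpos': array([ 1.16284827,  0.47761045,  0.02235455,  1.55620366, -0.01147939,
        1.10929903, -0.08307158]), 'joint_velocities': array([ 4.01498145e-04, -1.43330181e-03, -1.01525424e-03, -3.13727995e-03,
        1.80979690e-03, -5.11798058e-05, -1.48817004e-04]), 'joint_torque': array([ 1.67686543e-03, -5.96922934e+01,  1.60984397e+00, -2.81492490e+01,
        1.26355418e-02,  6.52026807e-03,  1.89696902e-05]), 'tcp_pos': array([ 0.19926823, -0.6445526 ,  0.30315773]), 'orientation': array([-6.76855168e-04,  9.88778559e-01,  1.49387006e-01, -1.62414540e-04]), 'force': array([ 0.25744878, -1.14414817,  0.13140649]), 'torque': array([-0.01759855, -0.02503036,  0.01694409]), 'opening': 0.08550972057548345}
```

View pics/scene0.png

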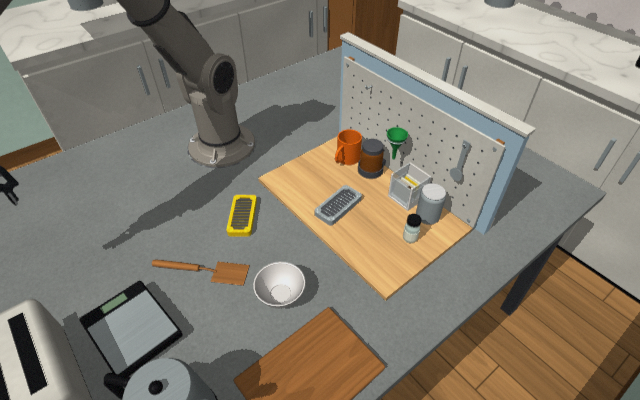

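View pics/top0.png

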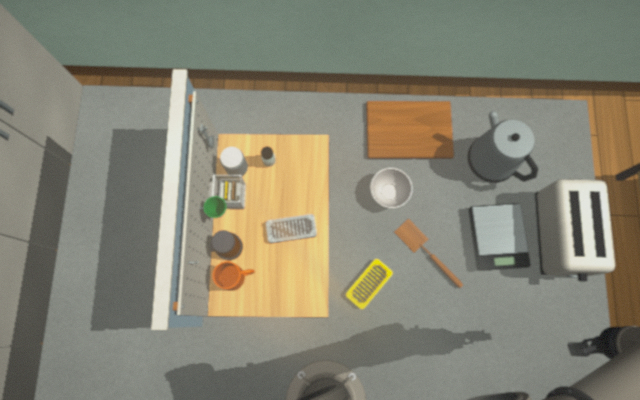

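View pics/wrist0.png

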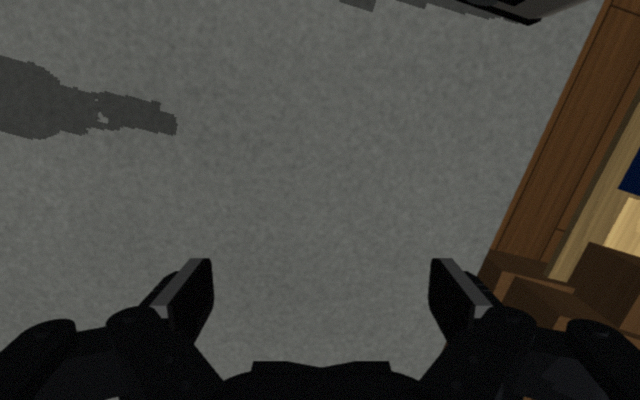

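Run:
```python
import cv2
im=cv2.imread('pics/top0.png'); cv2.imwrite('pics/top0c.png',cv2.resize(im[120:330,170:340],None,fx=2.8,fy=2.8,interpolation=cv2.INTER_CUBIC))
cv2.imwrite('pics/top0d.png',cv2.resize(im[200:260,255:335],None,fx=8,fy=8,interpolation=cv2.INTER_CUBIC))
```

```text
(no output)
```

View pics/top0c.png

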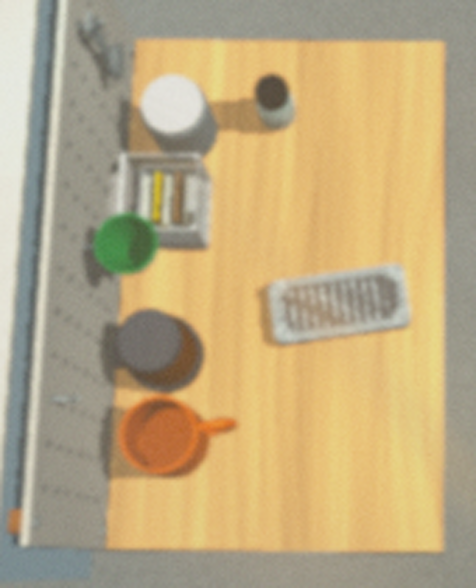

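View pics/top0d.png

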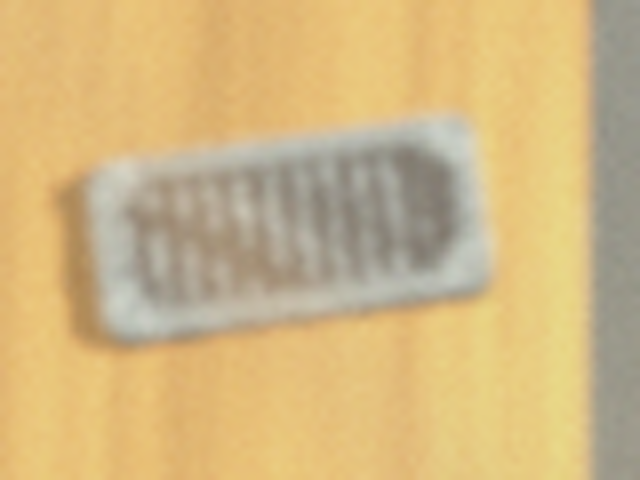

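Run:
```python
from h import *
z=np.load('pics/top0.npz'); c={k:z[k] for k in('fx','fy','cx','cy','rvec','tvec')};d=z['d']
def P(x,y,h): return onz(c,170+(x+.5)/2.8-.5,120+(y+.5)/2.8-.5,h).round(4)
for n,p in dict(ftop=(444,40),fbot=(444,550),btop=(134,40),bbot=(106,550)).items(): print(n,P(*p,.018))
for n,p in dict(a=(268,283),b=(402,265),c=(411,324),d=(279,343)).items(): print('tray',P(*p,.038))
print('jar lid',P(150,340,.126),'mouth',P(125,243,.212),'binfront corners',P(210,160,.11),P(208,247,.11),P(120,152,.11))
# depth checks board
for u,v in((195,150),(195,230),(195,300),(300,150),(290,228),(300,300)): print(u,v,world(c,d,u,v).round(4))
```

```text
ftop [0.8199 0.0138 0.018 ]
fbot [ 0.2418 -0.0021  0.018 ]
btop [0.8081 0.3737 0.018 ]
bbot [0.2301 0.3577 0.018 ]
tray [0.5215 0.1995 0.038 ]
tray [0.5465 0.053  0.038 ]
tray [0.481  0.0409 0.038 ]
tray [0.4554 0.1837 0.038 ]
jar lid [0.4404 0.3066 0.126 ] mouth [0.5217 0.321  0.212 ] binfront corners [0.6388 0.2606 0.11  ] [0.5435 0.2564 0.11  ] [0.6445 0.3573 0.11  ]
195 150 [0.6604 0.3711 0.2744]
195 230 [0.4534 0.3658 0.22  ]
195 300 [0.271  0.3624 0.1668]
300 150 [0.7612 0.1033 0.0197]
290 228 [0.5018 0.1229 0.0357]
300 300 [0.2862 0.084  0.0182]
```

```bash
cat >> h.py <<'E'
TH=0.0275
ex=np.array([-np.sin(TH),np.cos(TH),0]); ey=np.array([-np.cos(TH),-np.sin(TH),0]); O=np.array([0.519,0.3657,0])
def peg(x,y,z): return O+x*ex+y*ey+np.array([0,0,z])
def topeg(p): d=np.asarray(p)-O; return np.array([d@ex,d@ey,p[2]])
def quat(ang): # tool down, tool x at world angle ang
    return np.array([0,np.cos(ang/2),np.sin(ang/2),0])
QS=quat(TH); QR=quat(TH+np.pi/2); QS2=quat(TH+np.pi); QR2=quat(TH-np.pi/2)
E
python3 - <<'E'
from h import *
print('spice/mug peg', env.nose_length)
for n,q in dict(QS=QS,QR=QR,QS2=QS2,QR2=QR2).items():
  for p in (peg(-.24,.1,.1),peg(-.24,.1,.3),peg(-.24,.045,.1),peg(-.34,0,.1),peg(-.34,0,.35),peg(-.16,0,.1)):
    r=kin.inverse_kinematics(p,q); print(n,p.round(3),None if r is None else np.round(r,2))
c=calibration('wrist');s=env.get_state()
R=cv2.Rodrigues(c['rvec'])[0]; cc=-R.T@c['tvec']; from scipy.spatial.transform import Rotation as Ro
w=s['orientation'];T=Ro.from_quat([*w[1:],w[0]]).as_matrix()
print('cam in tool',T.T@(cc-s['tcp_pos']),'\n',T.T@R.T)
E
```

```text
spice/mug peg 0.0726
QS [0.426 0.123 0.1  ] [-0.02  0.48 -0.48  2.22  0.43  0.53 -2.37]
QS [0.426 0.123 0.3  ] [ 0.39  0.19 -0.88  2.04  0.17  0.99 -2.13]
QS [0.481 0.125 0.1  ] [-0.04  0.53 -0.42  2.1   0.38  0.58 -2.27]
QS [0.528 0.026 0.1  ] [ 0.11  0.55 -0.35  2.03  0.32  0.61 -2.  ]
QS [0.528 0.026 0.35 ] [ 0.34  0.25 -0.59  1.82  0.15  1.12 -1.85]
QS [0.523 0.206 0.1  ] [-0.12  0.62 -0.48  1.95  0.43  0.68 -2.41]
QR [0.426 0.123 0.1  ] [ 0.29  0.59 -0.86  2.2   0.75  0.67 -1.08]
QR [0.426 0.123 0.3  ] [ 0.52  0.23 -1.04  2.04  0.23  1.   -0.61]
QR [0.481 0.125 0.1  ] [ 0.15  0.58 -0.66  2.09  0.59  0.66 -0.88]
QR [0.528 0.026 0.1  ] [ 0.24  0.58 -0.51  2.02  0.46  0.65 -0.55]
QR [0.528 0.026 0.35 ] [ 0.43  0.27 -0.71  1.81  0.19  1.13 -0.31]
QR [0.523 0.206 0.1  ] [ 0.13  0.72 -0.82  1.93  0.73  0.82 -1.07]
QS2 [0.426 0.123 0.1  ] [ 0.38  0.65 -0.99  2.2   0.85  0.75  0.4 ]
QS2 [0.426 0.123 0.3  ] [ 0.6   0.26 -1.14  2.03  0.28  1.02  0.92]
QS2 [0.481 0.125 0.1  ] [ 0.22  0.61 -0.74  2.09  0.66  0.69  0.63]
QS2 [0.528 0.026 0.1  ] [ 0.34  0.62 -0.65  2.02  0.58  0.7   0.92]
QS2 [0.528 0.026 0.35 ] [ 0.62  0.33 -0.95  1.8   0.29  1.16  1.17]
QS2 [0.523 0.206 0.1  ] [ 0.17  0.75 -0.88  1.93  0.77  0.84  0.47]
QR2 [0.426 0.123 0.1  ] [-0.95  0.53  0.65  2.28 -0.66  0.52 -2.88]
QR2 [0.426 0.123 0.3  ] [ 0.62  0.27 -1.17  2.03  0.29  1.02  2.47]
QR2 [0.481 0.125 0.1  ] [ 0.51  0.86 -1.19  2.07  1.02  0.98  1.92]
QR2 [0.528 0.026 0.1  ] [-0.99  1.05  1.26  2.1  -1.23  1.07 -2.18]
QR2 [0.528 0.026 0.35 ] [-1.14  0.43  1.3   1.9  -0.45  1.16 -2.79]
QR2 [0.523 0.206 0.1  ] [ 0.35  0.95 -1.2   1.92  1.03  1.07  1.86]
cam in tool [ 0.06692865 -0.00023234 -0.06908453] 
 [[ 3.61647907e-04 -9.64978465e-01 -2.62328859e-01]
 [ 9.99999588e-01  1.30636835e-04  8.98056073e-04]
 [-8.32334959e-04 -2.62329076e-01  9.64978115e-01]]
```

Run:
```python
from h import *
p=env.get_state()['tcp_pos'].copy(); p[2]=.42
env.movel(p,velocity=.3)
env.reach(peg(-.25,0,.32),QR)
c,im,d=snap('wrist','w1'); s=env.get_state(); print(s['time'],topeg(s['tcp_pos']),s['force'],np.round(s['qpos'],2))
```

```text
3.6583 [-0.25086454 -0.00032206  0.31993109] [-0.35126056  0.02599436 -0.17567199] [ 0.45  0.39 -0.98  1.82  0.36  1.13 -0.63]
```

View pics/w1.png

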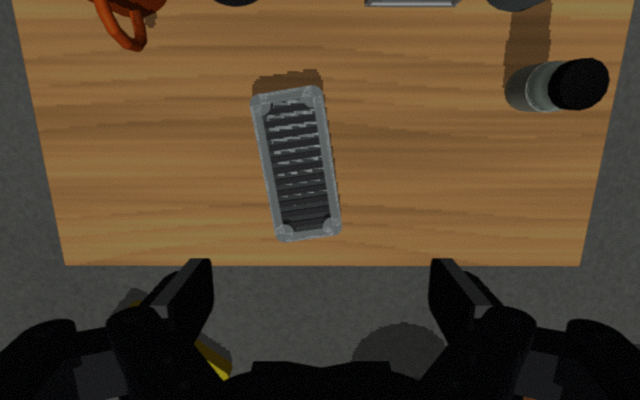

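Run:
```python
import cv2
im=cv2.imread('pics/w1.png'); cv2.imwrite('pics/w1c.png',cv2.resize(im[75:250,230:360],None,fx=3.4,fy=3.4,interpolation=cv2.INTER_CUBIC))
cv2.imwrite('pics/w1d.png',cv2.resize(im[0:40,190:480],None,fx=2.7,fy=2.7,interpolation=cv2.INTER_CUBIC))
```

```text
(no output)
```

View pics/w1c.png

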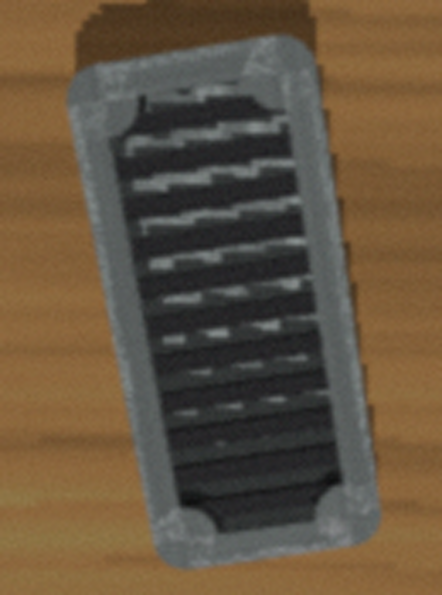

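View pics/w1d.png

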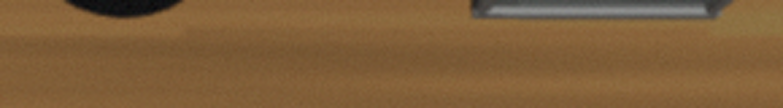

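```bash
cat >> h.py <<'E'
def load(tag):
    z=np.load(f'pics/{tag}.npz'); return {k:z[k] for k in('fx','fy','cx','cy','rvec','tvec')},z['im'],z['d']
E
python3 - <<'E'
from h import *
c,_,d=load('w1')
P=lambda x,y,h:topeg(onz(c,x,y,h)).round(4)
print('front corners',P(65,265,.018),P(580,266,.018))
print('bin',P(365.2,6.7,.018),P(455.9,6.7,.018),'holder',P(236.3,6.3,.018))
q=lambda x,y:P(230+(x+.5)/3.4-.5,75+(y+.5)/3.4-.5,.038)
for n,a,b in (('left',(70,110),(155,550)),('right',(318,70),(380,510)),('far',(85,70),(300,37)),('rear',(180,568),(365,542))):
  A,B=q(*a),q(*b); print(n,A,B,np.degrees(np.arctan2(*(B-A)[[1,0]])))
for u,v in((120,200),(500,200),(400,30),(300,240)): print(topeg(world(c,d,u,v)))
E
```

```text
front corners [-0.3565  0.2856  0.018 ] [-0.3585 -0.2915  0.018 ]
bin [-0.096  -0.0426  0.018 ] [-0.0961 -0.1269  0.018 ] holder [-0.0955  0.0772  0.018 ]
left [-0.1858  0.0652  0.038 ] [-0.3153  0.0462  0.038 ] -171.65322096046802
right [-0.1752 -0.0034  0.038 ] [-0.3026 -0.0222  0.038 ] -171.60563170303138
far [-0.1752  0.0605  0.038 ] [-0.1666  0.0015  0.038 ] -81.7068171198818
rear [-0.3212  0.0387  0.038 ] [-0.3128 -0.0178  0.038 ] -81.54363156886782
[-0.2813879   0.21291388  0.0178317 ]
[-0.2819742  -0.19213292  0.01762622]
[-0.11556608 -0.07636918  0.01647647]
[-0.32703495  0.02181084  0.01794095]
```

```bash
sed -i 's/^O=.*//; s/O=np.array(\[0.519,0.3657,0\])/O=np.array([0.519,0.3657,0])-.0035*ey+.001*ex/' h.py
python3 - <<'E'
from h import *
print(O)
env.reach(peg(-.245,.097,.2),QS)
env.movel(peg(-.245,.097,.11),velocity=.12)
r=env.movel(peg(-.245,.097,.065),velocity=.02,stop_force=3)
s=env.get_state(); print(r,s['time'],topeg(s['tcp_pos']),s['force'])
p=s['tcp_pos'].copy();p[2]+=.006; env.movel(p,velocity=.05)
snap('wrist','w2'); snap('scene','s2')
s=env.get_state(); print(r,s['time'],topeg(s['tcp_pos']),s['force'],s['opening'])
E
```

```text
[0.52247118 0.36679586 0.        ]
True 7.4667 [-0.24496694  0.09696638  0.07749713] [-0.33662595 -0.08179002  8.90681387]
True 7.8417 [-0.24505164  0.09700826  0.08344679] [-0.23770961 -0.2337768  -0.40070413] 0.08515913438646366
```

View pics/w2.png

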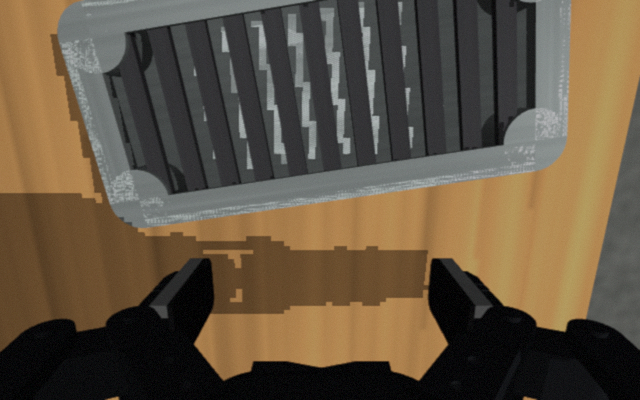

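Run:
```python
from h import *
env.movel(peg(-.245,.050,.0835),velocity=.03)
snap('wrist','w3')
s=env.get_state(); print(s['time'],topeg(s['tcp_pos']),s['force'],s['torque'])
```

```text
9.6083 [-0.24503538  0.04983238  0.08355857] [-0.27724775 -0.68223788 -0.56406477] [-0.04531292  0.05013367 -0.03480314]
```

View pics/w3.png

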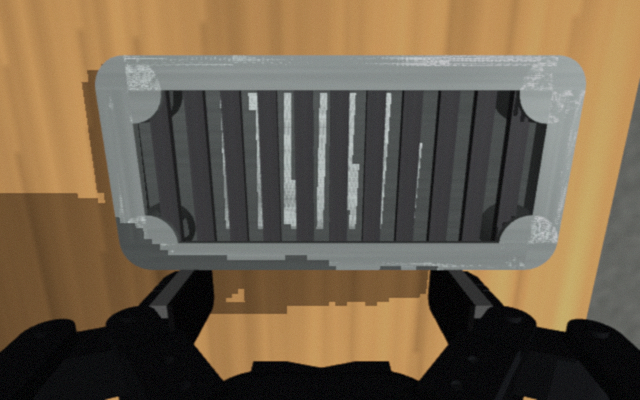

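Run:
```python
from h import *
c,_,d=load('w3')
for p in ((160,269),(520,269.5),(140,56),(560,56),(96,80),(586,80)): print(p,topeg(onz(c,*p,.038)).round(4))
```

```text
(160, 269) [-0.1891  0.0377  0.038 ]
(520, 269.5) [-0.314   0.0379  0.038 ]
(140, 56) [-0.1912 -0.0312  0.038 ]
(560, 56) [-0.3158 -0.0312  0.038 ]
(96, 80) [-0.1771 -0.0245  0.038 ]
(586, 80) [-0.3249 -0.0245  0.038 ]
```

Run:
```python
from h import *
env.movel(peg(-.245,.0467,.0835),velocity=.02)
env.movel(peg(-.245,.08,.0835),velocity=.1)
env.movel(peg(-.245,.08,.2),velocity=.2)
env.reach(peg(-.24,0,.32),QR)
snap('wrist','w4')
s=env.get_state(); print(s['time'],topeg(s['tcp_pos']),s['force'],s['torque'])
im=cv2.imread('pics/w4.png'); cv2.imwrite('pics/w4c.png',cv2.resize(im[0:260,200:470],None,fx=2.3,fy=2.3,interpolation=cv2.INTER_CUBIC))
```

```text
12.575 [-0.23996825  0.00048106  0.31917064] [ 0.18244134 -0.26060831  0.96551676] [ 0.03527929  0.00811861 -0.03876067]
```

View pics/w4c.png

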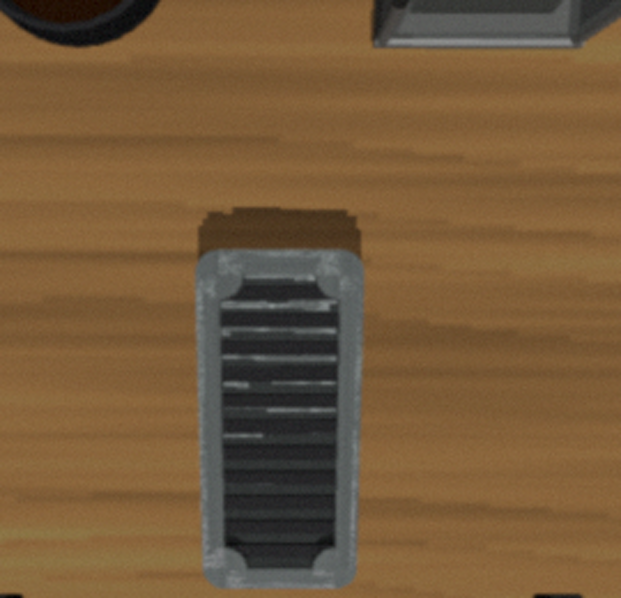

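Run:
```python
from h import *
c,_,d=load('w4')
q=lambda x,y,h=.038:topeg(onz(c,200+(x+.5)/2.3-.5,(y+.5)/2.3-.5,h)).round(4)
print('bin',q(375,47,.018),q(580,47,.018),'holder',q(80,46,.018))
print('L',q(197,290),q(206,560),'R',q(363,290),q(353,560),'far',q(280,249),'rear',q(280,587))
```

```text
bin [-0.0965 -0.0391  0.018 ] [-0.0965 -0.1224  0.018 ] holder [-0.096   0.0809  0.018 ]
L [-0.1922  0.0339  0.038 ] [-0.3116  0.0329  0.038 ] R [-0.1922 -0.0348  0.038 ] [-0.3115 -0.0335  0.038 ] far [-0.1758 -0.0005  0.038 ] rear [-0.3247 -0.0006  0.038 ]
```

```bash
cat >> h.py <<'E'
from scipy.spatial.transform import Rotation as Ro
def tilt(t):
    q=(Ro.from_rotvec(-t*ey)*Ro.from_quat([*QR[1:],QR[0]])).as_quat(); return np.array([q[3],*q[:3]])
QT=tilt(np.radians(20))
E
python3 - <<'E'
from h import *
env.grip(.030)
for x,z in((-.43,.2),(-.43,.06),(-.39,.1),(-.185,.1)): 
    r=kin.inverse_kinematics(peg(x,0,z),QT); print(None if r is None else np.round(r,2))
env.reach(peg(-.43,0,.2),QT)
env.movel(peg(-.43,0,.095),velocity=.12)
r=env.movel(peg(-.43,0,.045),velocity=.02,stop_force=3)
s=env.get_state(); z=s['tcp_pos'][2]; print(r,s['time'],topeg(s['tcp_pos']),s['force'],s['opening'])
if r:
  env.movel(peg(-.43,0,z+.023),velocity=.08)
  env.movel(peg(-.385,0,z+.023),velocity=.08)
s=env.get_state(); print(s['time'],topeg(s['tcp_pos']),s['force']); snap('wrist','w5')
E
```

```text
[ 0.91  0.64 -1.    1.9   0.24  0.89 -0.12]
[ 0.8   0.84 -0.86  1.95  0.42  0.66 -0.19]
[ 0.77  0.78 -0.91  1.97  0.38  0.69 -0.25]
[ 0.39  0.77 -0.91  1.99  0.47  0.56 -0.69]
True 16.3583 [-4.29970980e-01 -6.16439413e-05  7.03068160e-02] [-1.21949742 -1.59303295  7.64200574] 0.030022351950668626
17.5167 [-3.85114131e-01 -5.32476572e-05  9.32014945e-02] [-0.01920089 -0.10347856  0.2714291 ]
```

View pics/w5.png

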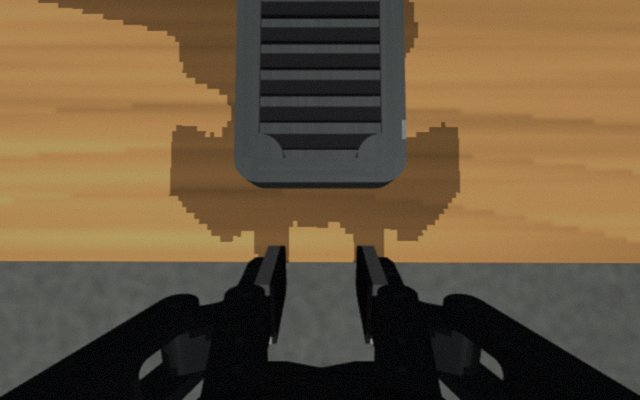

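Run:
```python
from h import *
z=.0933
r=env.movel(peg(-.30,0,z),velocity=.04,stop_force=12)
s=env.get_state(); print(r,s['time'],topeg(s['tcp_pos']),s['force'],s['torque']); snap('wrist','w6')
```

```text
False 19.8417 [-3.00082914e-01 -1.60970237e-05  9.32989247e-02] [ 0.26378378 -1.85366027  0.08750428] [-0.57951229  0.00488717 -0.04535734]
```

View pics/w6.png

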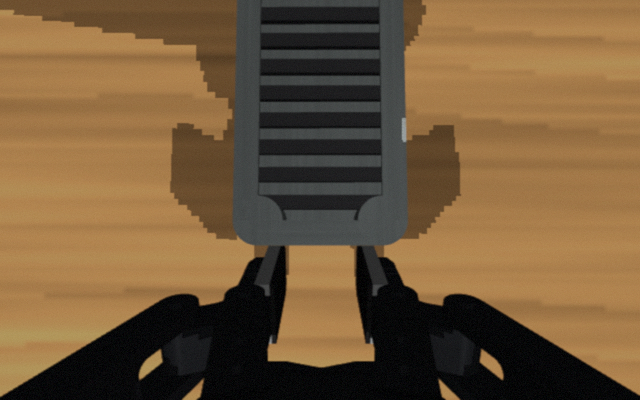

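Run:
```python
from h import *
c,_,d=load('w6'); q=lambda *p:topeg(onz(c,*p,.038)).round(4)
print(q(236,20),q(233,210),q(404,20),q(408,210),q(320,243))
snap('top','t6');
im=cv2.imread('pics/t6.png'); cv2.imwrite('pics/t6c.png',cv2.resize(im[150:290,180:340],None,fx=4,fy=4,interpolation=cv2.INTER_CUBIC))
```

```text
[-0.1729  0.0346  0.038 ] [-0.2521  0.0342  0.038 ] [-0.173  -0.0352  0.038 ] [-0.2521 -0.0353  0.038 ] [-0.2651 -0.0003  0.038 ]
```

View pics/t6c.png

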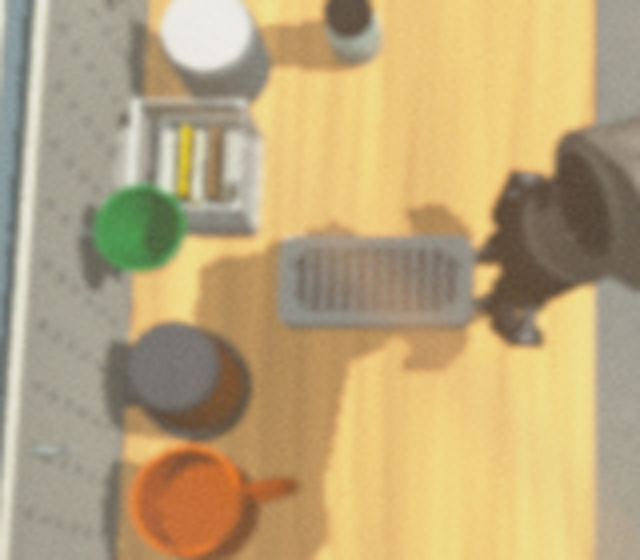

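Run:
```python
from h import *
z=.0933
for x in(-.25,-.20):
  r=env.movel(peg(x,0,z),velocity=.035,stop_force=6)
  s=env.get_state(); print(r,s['time'],topeg(s['tcp_pos']),s['force'],s['torque'])
  if r: break
snap('wrist','w7')
```

```text
False 21.5167 [-2.49993266e-01  6.55962095e-06  9.33167518e-02] [-1.05090725 -0.38269096 -0.30637936] [-0.44583121  0.00921361  0.0340117 ]
False 23.0917 [-1.99987778e-01  8.79690298e-06  9.33258948e-02] [ 0.21299335 -0.78040973 -0.67105739] [-0.42225004  0.00246551  0.03314338]
```

View pics/w7.png

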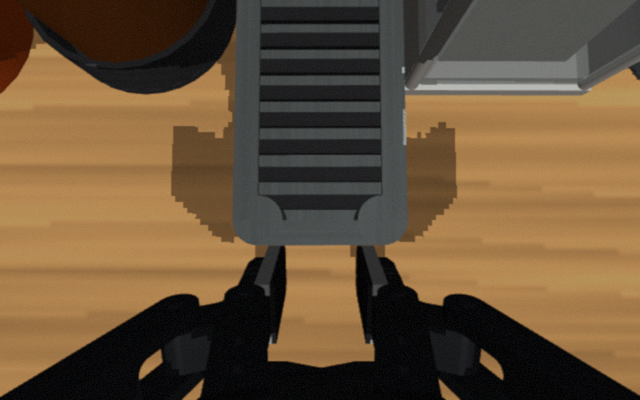

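Run:
```python
from h import *
z=.0933
r=env.movel(peg(-.176,0,z),velocity=.012,stop_force=5)
s=env.get_state(); print(r,s['time'],topeg(s['tcp_pos']),s['force'],s['torque'])
snap('wrist','w8')
```

```text
True 24.4667 [-1.83598341e-01  1.81206116e-04  9.28565180e-02] [ 0.17787274 -1.03840501  0.06614086] [-0.36544553  0.00278    -0.0057206 ]
```

View pics/w8.png

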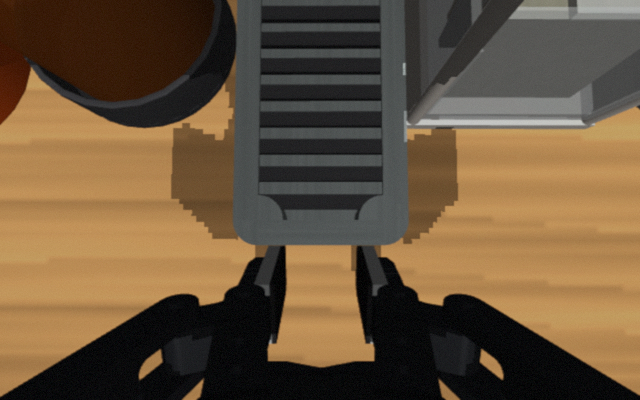

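Run:
```python
from h import *
c,_,d=load('w8'); q=lambda u,v,h=.038:topeg(onz(c,u,v,h)).round(4)
print('rear',q(320,243),'bin',q(500,127,.018),q(410,124,.018),'sides',q(236,20),q(233,210),q(404,20),q(408,210))
z=.0933
r=env.movel(peg(-.178,0,z),velocity=.008,stop_force=6)
s=env.get_state(); print(r,s['time'],topeg(s['tcp_pos']),s['force'],s['torque'])
env.dwell(.2);s=env.get_state(); print(topeg(s['tcp_pos']),s['force'])
snap('wrist','w9')
```

```text
rear [-1.487e-01 -1.000e-04  3.800e-02] bin [-0.0961 -0.0828  0.018 ] [-0.0947 -0.0415  0.018 ] sides [-0.0568  0.0347  0.038 ] [-0.1357  0.0344  0.038 ] [-0.0569 -0.0348  0.038 ] [-0.1357 -0.0349  0.038 ]
True 24.9333 [-0.18343663  0.00069115  0.09200853] [0.17405683 0.90885598 0.10612385] [-0.39146623 -0.03249274 -0.00749488]
[-0.18358876  0.00104167  0.09163726] [0.41369358 0.65013066 0.01700925]
```

View pics/w9.png

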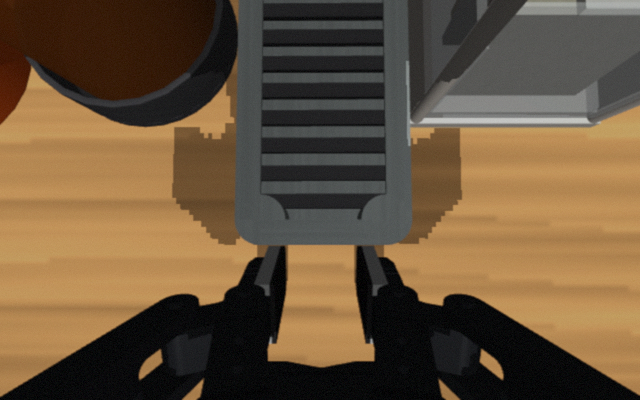

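Run:
```python
from h import *
s=env.get_state(); p=s['tcp_pos']
env.movel(p-.05*ex,velocity=.06)
env.movel(p-.08*ex+[0,0,.2],velocity=.2)
env.dwell(.3)
snap('wrist','w10'); snap('scene','s10'); snap('top','t10')
s=env.get_state(); print(s['time'],topeg(s['tcp_pos']))
im=cv2.imread('pics/t10.png'); cv2.imwrite('pics/t10c.png',cv2.resize(im[150:290,180:340],None,fx=4,fy=4,interpolation=cv2.INTER_CUBIC))
```

```text
27.775 [-0.26352962  0.00112539  0.29144757]
```

View pics/w10.png

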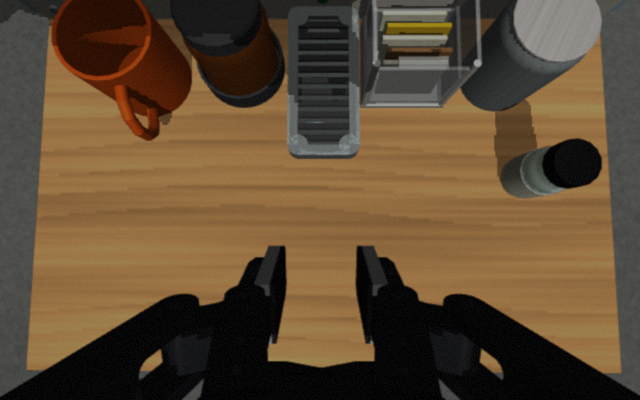

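View pics/t10c.png

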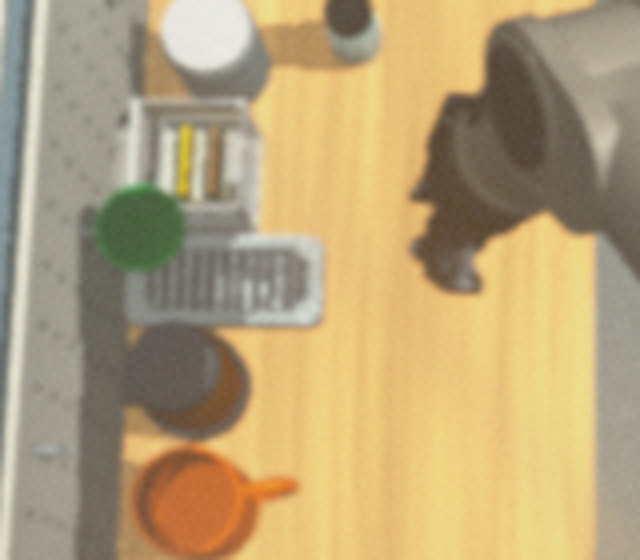

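View pics/s10.png

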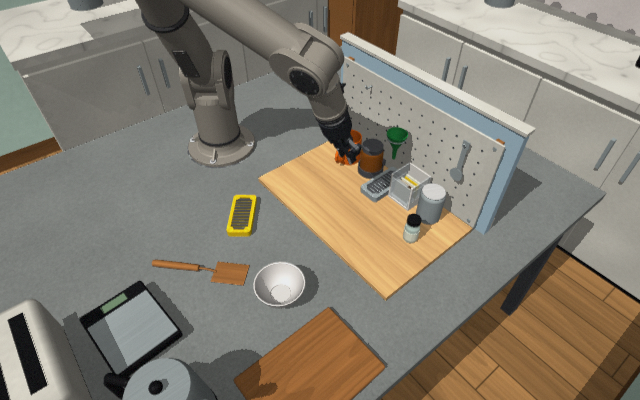

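Run:
```python
from h import *
im=cv2.imread('pics/w10.png'); cv2.imwrite('pics/w10c.png',cv2.resize(im[0:170,250:400],None,fx=3.5,fy=3.5,interpolation=cv2.INTER_CUBIC))
```

```text
(no output)
```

View pics/w10c.png

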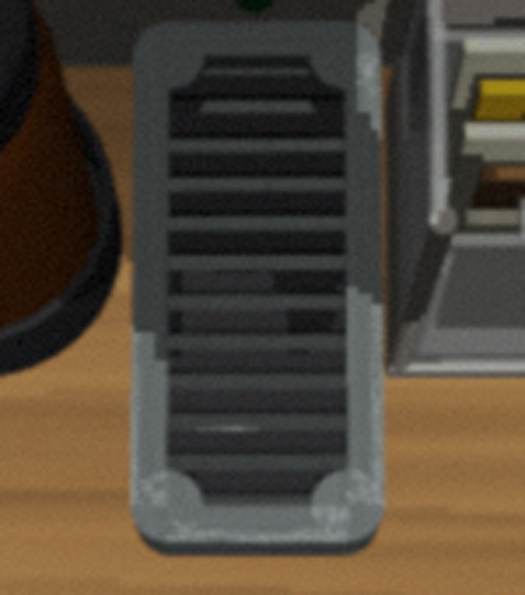

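Run:
```python
from h import *
c,_,d=load('w10')
q=lambda x,y,h=.038:topeg(onz(c,250+(x+.5)/3.5-.5,(y+.5)/3.5-.5,h)).round(4)
print('far',q(250,21),'rear',q(250,543),'board foot',q(100,66,.018),q(65,66,.018))
print('L',q(133,60),q(131,500),'R',q(379,60),q(384,500),'bin',q(395,375,.018),'binR?')
```

```text
far [-0.0003  0.0018  0.038 ] rear [-0.1504  0.0018  0.038 ] board foot [-0.0011  0.0468  0.018 ] [-0.001   0.0573  0.018 ]
L [-0.0117  0.0349  0.038 ] [-0.1383  0.0345  0.038 ] R [-0.012  -0.0347  0.038 ] [-0.1385 -0.035   0.038 ] bin [-0.0962 -0.0406  0.018 ] binR?
```

```bash
python3 -c "
from h import *
job.job_done(); print(env.get_state()['time'])"
```

```text
the job is handed in; nothing more can be done
the job is handed in; nothing more can be done
```

The drip tray is home under the funnel, and I handed the job in at about 28 s on the robot's clock.

I squared and centred the tray with a two-finger push on its long side. Then I pushed it end first through the gap at up to about 40 mm/s, until the force stop (5 N) tripped at the board. A second gentle push (6 N stop) tripped at the same spot, so the tray was against the board. I then backed the fingers off and lifted them clear.

**Position:** in the last wrist picture the tray's far end is within about 1 mm of the board's face, and its rear end is 150 mm in front of it. The sides lie at ±35 mm from the gap's line, square to within about 0.2°.

**Rest of the scene:** the jar, bin (closed), mug, canister, spice jar, bowl and spatula look unmoved in the final pictures.

**Disagreements:**
- The top and wrist cameras disagreed by 3.5 mm on where the gap's middle is. I used the wrist view, which put the bin and the jar's holder within about 2 mm of where they should be.
- During the second gentle push the tool slid about 1 mm sideways. The final picture shows the tray still centred.

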